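# Load the big cell into the market scale's battery carrier

### The job

Take the thick red cell from the wooden rest and load it into the grey battery carrier: press its flat end against the copper spring plate until the brass button end clears the yellow lip, lower it to the floor of the carrier, and let the spring push it home so that the button end sits under the lip against the contact wall. Leave the thin blue cell lying in its slot.

Things in the scene. Friction and masses are not known exactly. Their poses are not given: they have to be found in the camera images.
- cell: Thick red cell with brass band, 33 mm diameter, 60 mm long, about 140 g. Origin at mid-length on its axis; x runs along it, +x to the brass button end, which starts within 50 deg of the carrier's +x. Lies in a slot of a fixed wooden rest (80 x 150 mm, slots 76 mm apart), axis 24.5 mm above the table; slot floor 8 mm up, its 4 mm strips hide beneath the cell: both sides free to grasp from above.
- cell_button (a point): Centre of the tip of the cell's brass button (10 mm wide, 2 mm long, counted in the 60 mm), 30 mm along +x from the cell's origin. The other end of the cell is flat.
- carrier: Grey battery carrier fixed to the table, 44 mm wide, sides open. Origin on the table; x along the bay to the contact wall, z up. Floor z = 10 mm; 4 mm strips 11 to 14 mm off the axis. Contact wall face x = 30 mm, 8 mm thick. Yellow lip on it overhangs from x = 25 mm, z = 45 to 49 mm, 30 wide. Spring block x = -56 to -86, 50 high. Seated: cell origin x = 0, y = 0, z = 26.5 mm, button tip x = 30.
- spring_plate (a joint): Copper plate in the carrier, 34 mm wide, z = 12 to 70 mm, its face at carrier x = -25.5 mm when free. Value: metres pushed back to -x, 0 to 0.022, against a coil spring: 2 N at first, 8.4 N at the stop. A level cell held above the lip can push it back, then go straight down while its button tip is between x = 13 and 25 mm. About 0.0045 with the cell seated.
- thin_cell: Thin blue cell with brass band, 26 mm diameter, 50 mm long, about 70 g, in the other slot of the wooden rest; to be left there. Origin at mid-length on its axis, x along it.
Things that resemble listed ones, but are neither listed nor needed, are in the scene too. Of the things like the cell, leave any that is purple; of the rest the larger one is meant.

How it is judged:
At the end, for the whole second after the job is handed in: The thick cell lies still on the carrier floor (axis 22 to 31 mm above the table), within 6 mm of the bay centre line and 9.7 degrees of its direction, button end under the lip and within 3.5 mm of the contact wall; the thin cell is within 20 mm of its start (x of cell_button in the frame of carrier between 0.0265 and 0.034 m and y of cell in the frame of carrier between -0.006 and 0.006 m and z of cell in the frame of carrier between 0.022 and 0.031 m and angle between the x axis of cell and the x axis of carrier, either way round below 0.17 rad and linear speed of cell below 0.02 m/s and distance of thin_cell from where it was at the start of the episode below 0.02 m); the robot touches nothing.
It fails at once if the thin cell is lifted or knocked out of its slot (distance of thin_cell from where it was at the start of the episode above 0.03 m).
It also fails if it takes over 43 s, if anything falls off the work surface, if the arm or the gripper's body presses on something with over 40 N, if the wrist force passes 120 N, or if a joint passes its speed limit or range.

### The arm

A 6-joint arm with a two-finger parallel gripper is mounted at the origin on the work surface. World frame = base frame: x ahead of the robot, y to its left, z up, the work surface at z = 0. Lengths are in m, angles in rad, forces in N, time in s.
With the tool pointing down it reaches from about 0.275 to 0.775 m from the base axis. Payload 14.6 kg.
Tool frame: the origin (TCP) lies on the centre line of the jaws, within the pads' length; the fingertips stand 17 mm ahead of it and the grasp point (between the pads) lies 2 mm behind it; z points along the fingers, y is the direction in which the jaws open and shut (so a half turn about z gives the same grasp; the last joint's range is limited). The gripper opens to 85 mm and grips with 20 to 120 N. Pads are 22 mm wide; open, the fingers measure 114 mm over their backs; the gripper's body (76 mm by 85 mm) begins 54 mm behind the grasp point. The pads swing forward as they close: fully open they stand 13 mm farther back than shut.
Start: joints at [-1.466, 0.263, -0.048, 1.259, 0, 1.415], TCP at [0.135, -0.507, 0.248] pointing down, gripper open.
Joint ranges: [-2.65, 2.65], [-0.89, 1.7], [-1.18, 1.37], [-2.13, 2.11], [-1.35, 1.29], [-3.14, 3.14]. Speed limits (rad/s): [1.89, 1.89, 2.57, 2.79, 3.14, 3.14].

### API

Orientations are given as [roll, pitch, yaw] about the fixed x, y, z axes, in that order (R = Rz(yaw) Ry(pitch) Rx(roll)).
In Python, from cell import arm gives the robot as it stands.
- The arm moves only by the shell command python3 -m handwheel 'ROWS' [FORCE]. ROWS is JSON, a list of rows, each a list of 3 entries, a list of its own where there are three numbers: the shift along the tool's x, y, z in mm, then the turn, a rotation vector about the tool's x, y, z in degrees, then the finger opening in mm, from 0 to 85.4. A call has 1 to 10 rows; each row shifts and turns the commanded pose from where the row before left it, along the tool's axes as they then stand; what a row does not reach is not made up. A row lasts 1/12 s, in which the tool goes at most 41.7 mm and 7.16 degrees, less where a joint would pass 70% of its speed; a pose out of reach is approached as far as the arm can. A call with a gripper value outside its range is refused whole. The fingers move at their own pace and stop on an object; FORCE is the grip in N (left out, the last holds). Time passes only in rows, so rows that do not move let the fingers close. It gives the time, the measured TCP pose, the force and the opening at its end, in the units of the state.
- arm.get_state(): the state, without advancing time (a new reading comes with each control period).
- arm.read_camera(name): name is "scene" or "top" or "wrist"; returns the picture (420x560x3 uint8, red, green, blue); there is no depth.
- arm.camera_model(name): a dict with "fx", "fy", "cx", "cy" (pixels), "pose" (4x4, takes a point from camera to world coordinates). Camera axes: x right, y down, z forward; pixel columns grow to the right and rows downward; lengths in m; the calibration is good to about 2 mm. A picture is of the moment at which its call begins: read the wrist's pose just before it. camera_model takes no time and is no camera call; for the wrist camera it gives the pose at the moment of the call.
- arm.finish_job(): hands the job in, once; it reports no verdict.
Trained networks look in the newest picture that a camera, given by its name, has taken for a name from the list of things; names that differ only in an ending like _2 or _b are one class to them, and where a whole thing is asked for, a point or a joint stands for the part that bears it (a point fixed in the world has none). Each returns a list of dicts, best first, with "score" (0 to 1); they miss things now and then, are a little off and sometimes report something else, mostly with a low value. They report only what shows in the picture. A call takes as long as a camera call. They do not tell look-alikes from the thing itself.
- arm.look_for(camera, query): "extent" ([left, top, right, bottom] in pixels, round what is visible of it).
- arm.tip_of(camera, query): "point" ([row, column] in pixels: a listed point, or the origin of a listed thing).
The state is a dict: "time_s": time; "joint_positions": joint angles; "qd": joint speeds; "tau": joint torques, N m; "tool_pos": TCP position; "ee_rot": TCP orientation; "ft_force": force on the tool from outside, world axes, zero at the start; "ft_torque": the same for the moment, N m; "finger_gap": opening from 0.0 (shut) to 1.0 (fully open).
Only numpy, scipy, OpenCV 4.12 (cv2) and the standard library are available. Lean on these libraries where they do the work, as an engineer would, in place of code of your own. Each camera call takes 0.05 s, during which the arm holds its last target. There are 200 camera calls.

## Working session

There is one attempt and no reset: what is moved stays moved. The work goes in short steps, Python scripts to look and compute and a shell command to move; the robot and the scene stay as the last step left them, time stands still between calls to the robot, and variables do not carry over. Pictures are saved under pics/ and viewed, about 8 in all and at most 12, crops included, and the job is handed in when it is done.

```bash
ls; mkdir -p pics; cat > h.py <<'E'
import numpy as np, cv2
from cell import arm
def snap(n,f):
    im=arm.read_camera(n); cv2.imwrite('pics/'+f,im[:,:,::-1]); return im
def ray(m,r,c,z):
    P=np.array(m['pose']); d=P[:3,:3]@[(c-m['cx'])/m['fx'],(r-m['cy'])/m['fy'],1]; o=P[:3,3]
    return o+d*(z-o[2])/d[2]
def proj(m,p):
    P=np.array(m['pose']); q=P[:3,:3].T@(np.array(p)-P[:3,3]); return m['cy']+m['fy']*q[1]/q[2], m['cx']+m['fx']*q[0]/q[2]
E
python3 - <<'E'
from h import *
np.set_printoptions(precision=4,suppress=True)
print(arm.get_state())
a=snap('top','top0.png'); 
for q in ['cell','thin_cell','carrier','spring_plate']:
    print(q,arm.look_for('top',q))
    print(q,arm.tip_of('top',q))
print('button',arm.tip_of('top','cell_button'))
m=arm.camera_model('top'); print(m)
b=snap('scene','scene0.png')
E
```

```text
pics
{'time_s': 0.0, 'joint_positions': array([-1.4663,  0.2635, -0.0489,  1.2594,  0.    ,  1.4155]), 'qd': array([ 0.0018, -0.0007,  0.0005, -0.0006,  0.0023, -0.0005]), 'tau': array([ -0.0002, -63.7625,  38.4565,   0.0135,  -0.0002,  -0.    ]), 'tool_pos': array([ 0.1348, -0.5071,  0.2479]), 'ee_rot': array([-3.1406, -0.0002,  0.2598]), 'ft_force': array([-0.1561,  0.6653,  0.255 ]), 'ft_torque': array([-0.0323, -0.0383,  0.0038]), 'finger_gap': 1.000638347388815}
cell [{'extent': [371.7, 255.8, 397.5, 288.0], 'score': 0.9}, {'extent': [353.4, 197.0, 383.6, 223.9], 'score': 0.84}, {'extent': [411.1, 198.6, 430.7, 225.5], 'score': 0.84}]
cell [{'point': [269.9, 382.5], 'score': 0.67}, {'point': [173.3, 358.1], 'score': 0.44}]
thin_cell [{'extent': [343.5, 165.2, 368.3, 182.3], 'score': 0.56}]
thin_cell [{'point': [171.8, 356.7], 'score': 0.69}]
carrier [{'extent': [169.9, 136.7, 242.3, 168.1], 'score': 0.86}]
carrier [{'point': [152.5, 195.4], 'score': 0.58}]
spring_plate [{'extent': [204.1, 141.8, 224.1, 161.5], 'score': 0.47}]Traceback (most recent call last):
  File "<stdin>", line 7, in <module>
ValueError: it knows: carrier, cell, cell_button, thin_cell
```

```bash
python3 - <<'E'
from h import *
np.set_printoptions(precision=4,suppress=True)
a=cv2.imread('pics/top0.png'); cv2.imwrite('pics/topc.png',cv2.resize(a[110:310,150:450],None,fx=2.6,fy=2.6,interpolation=cv2.INTER_CUBIC))
m=arm.camera_model('top'); print(m)
arm.read_camera('top')
print('button',arm.tip_of('top','cell_button'))
for r,c in [(271.9,384.6),(210.4,368.5),(212,421),(173.7,356),(152.5,206)]: print(r,c,ray(m,r,c,.0245))
b=snap('scene','scene0.png')
E
```

```text
{'fx': 443.39555055583367, 'fy': 443.39555055583367, 'cx': 284.7559190734926, 'cy': 206.20824371781598, 'pose': array([[-0.0166, -0.9986,  0.0502,  0.4188],
       [-0.9995,  0.0152, -0.0288,  0.0008],
       [ 0.028 , -0.0507, -0.9983,  0.8733],
       [ 0.    ,  0.    ,  0.    ,  1.    ]])}
button [{'point': [211.8, 348.6], 'score': 0.98}, {'point': [252.6, 387.8], 'score': 0.92}, {'point': [199.1, 423.9], 'score': 0.52}]
271.9 384.6 [ 0.3326 -0.2129  0.0245]
210.4 368.5 [ 0.4509 -0.185   0.0245]
212 421 [ 0.4462 -0.287   0.0245]
173.7 356 [ 0.5223 -0.1626  0.0245]
152.5 206 [0.567  0.1258 0.0245]
```

View pics/topc.png

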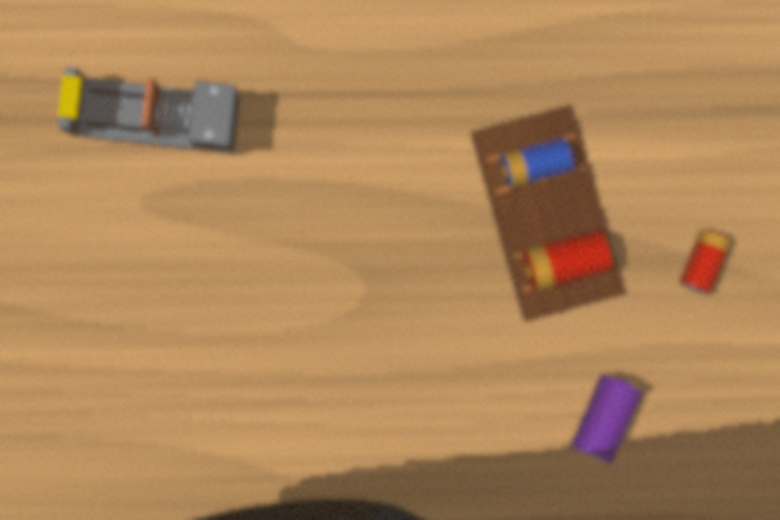

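View pics/scene0.png

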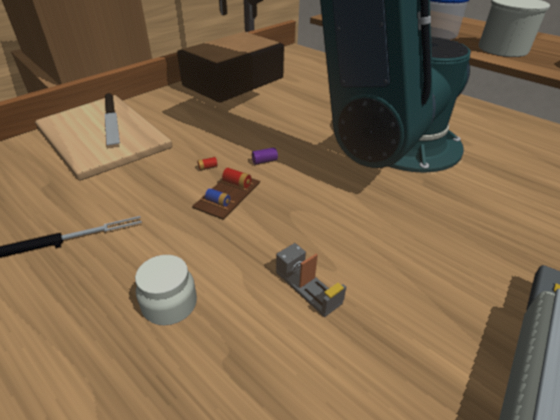

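The candidates for the cell in the full top image (col,row) are:
- Red cell in the rest (369,210), button to the left.
- Smaller red cell on the table (421,211).
- Purple cell (384,270).
- Blue thin cell in the other slot (356,172).

I choose the red one in the rest. The carrier shows its lip at (177,147) and its spring block at (232,155), so its +x runs roughly along world +y.

```bash
python3 - <<'E'
from h import *
np.set_printoptions(precision=4,suppress=True)
a=cv2.imread('pics/top0.png'); m=arm.camera_model('top')
lip=ray(m,147.3,176.9,.049); blk=ray(m,154.6,231.9,.05)
d=(lip-blk)[:2]; L=np.linalg.norm(d); u=d/L; print('carrier lip',lip,'blk',blk,L,'yaw',np.degrees(np.arctan2(u[1],u[0])),'origin',blk[:2]+71*u/1000, lip[:2]-31.5*u/1000)
hsv=cv2.cvtColor(a,cv2.COLOR_BGR2HSV); H,S,V=cv2.split(hsv)
k=(((H<6)|(H>172))&(S>150)&(V>80)).astype('u1'); k[:, :340]=0;k[:,400:]=0
ys,xs=np.nonzero(k); print(len(xs)); rc=cv2.minAreaRect(np.c_[xs,ys].astype('f4')); print(rc)
bx=cv2.boxPoints(rc); print(bx); print(np.array([ray(m,y,x,.030) for x,y in bx]))
c0=ray(m,210.4,368.5,.0245); b=ray(m,211.8,348.6,.0245); print('cell yaw', np.degrees(np.arctan2(*(b-c0)[:2][::-1])), b,c0)
for n in ['wrist']:
  w=arm.camera_model(n); P=np.array(w['pose']); s=arm.get_state()
  from scipy.spatial.transform import Rotation as R
  Rt=R.from_euler('xyz',s['ee_rot']).as_matrix(); print('cam in tool',Rt.T@(P[:3,3]-s['tool_pos']), Rt.T@P[:3,:3], w['fx'])
E
```

```text
carrier lip [0.5731 0.176  0.049 ] blk [0.558 0.074 0.05 ] 0.10315481648266311 yaw 81.59503083957101 origin [0.5684 0.1442] [0.5685 0.1449]
325
((373.38677978515625, 208.10377502441406), (15.521740913391113, 22.389768600463867), 74.05460357666016)
[[360.4905 203.717 ]
 [382.0189 197.566 ]
 [386.283  212.4906]
 [364.7547 218.6415]]
[[ 0.4638 -0.1687  0.03  ]
 [ 0.4749 -0.2105  0.03  ]
 [ 0.4462 -0.2179  0.03  ]
 [ 0.4351 -0.1762  0.03  ]]
cell yaw 93.11446561688498 [ 0.4488 -0.1464  0.0245] [ 0.4509 -0.185   0.0245]
cam in tool [ 0.0683  0.0002 -0.1258] [[-0.     -0.9632 -0.2687]
 [ 1.     -0.0002  0.0007]
 [-0.0007 -0.2687  0.9632]] 322.4479282542432
```

```bash
python3 -m handwheel '[[[35,-20,0],[0,0,0],85],[[35,-20,0],[0,0,0],85],[[35,-21,0],[0,0,0],85],[[35,-21,0],[0,0,0],85],[[35,-21,0],[0,0,0],85],[[35,-21,0],[0,0,0],85],[[36,-21,0],[0,0,0],85],[[36,-21,0],[0,0,0],85],[[36,-21,0],[0,0,0],85],[[36,-21,0],[0,0,0],85]]'
python3 -m handwheel '[[[36,-21,8],[0,0,0],85],[[0,0,8],[0,0,-7],85],[[0,0,8],[0,0,-7],85],[[0,0,8],[0,0,-7],85],[[0,0,8],[0,0,-7],85],[[0,0,8],[0,0,-7],85],[[0,0,8],[0,0,-7],85],[[0,0,8],[0,0,-7],85],[[0,0,8],[0,0,-7],85],[[0,0,8],[0,0,-7],85]]'
python3 -m handwheel '[[[0,0,4],[0,0,-7],85],[[0,0,4],[0,0,-7],85],[[0,0,0],[0,0,-7],85],[[0,0,0],[0,0,-6],85],[[0,0,0],[0,0,0],85]]'
python3 - <<'E'
from h import *
np.set_printoptions(precision=4,suppress=True)
s=arm.get_state(); print(s['time_s'],s['tool_pos'],np.degrees(s['ee_rot']))
m=arm.camera_model('wrist'); a=snap('wrist','w1.png')
for q in ['cell','cell_button','thin_cell']:
    for t in arm.tip_of('wrist',q): print(q,t,ray(m,*t['point'],.0245))
hsv=cv2.cvtColor(a[:,:,::-1].copy(),cv2.COLOR_BGR2HSV); H,S,V=cv2.split(hsv)
k=(((H<6)|(H>172))&(S>150)&(V>80)).astype('u1')
n,l,st,ce=cv2.connectedComponentsWithStats(k)
for i in range(1,n):
    if st[i,4]>300:
        ys,xs=np.nonzero(l==i); bx=cv2.boxPoints(cv2.minAreaRect(np.c_[xs,ys].astype('f4'))); print(st[i],bx.round(1).tolist()); print(np.array([ray(m,y,x,.0245) for x,y in bx]))
E
```

```text
time_s: 1.38
tool_pos: [0.4246, -0.2136, 0.2485]
ee_rot: [3.141, -0.0, 0.26]
ft_force: [0.4, -1.8, 0.5]
finger_gap: 0.995
time_s: 2.22
tool_pos: [0.4524, -0.1865, 0.1681]
ee_rot: [3.141, 0.0, 1.365]
ft_force: [-0.5, 0.3, -0.0]
finger_gap: 0.994
time_s: 2.63
tool_pos: [0.4524, -0.1864, 0.1604]
ee_rot: [-3.142, -0.0, 1.836]
ft_force: [0.8, 0.5, 0.1]
finger_gap: 0.995
2.6333 [ 0.4524 -0.1864  0.1604] [-179.9984   -0.0025  105.1717]
cell {'point': [307.0, 245.5], 'score': 0.86} [ 0.4497 -0.2861  0.0245]
cell {'point': [202.4, 276.6], 'score': 0.85} [ 0.4514 -0.1831  0.0245]
cell {'point': [201.9, 135.6], 'score': 0.56} [ 0.3376 -0.2135  0.0245]
cell_button {'point': [320.4, 261.4], 'score': 0.76} [ 0.4673 -0.2959  0.0245]
cell_button {'point': [170.7, 272.5], 'score': 0.69} [ 0.4412 -0.1584  0.0245]
cell_button {'point': [217.6, 167.6], 'score': 0.56} [ 0.3658 -0.2201  0.0245]
thin_cell {'point': [202.4, 367.7], 'score': 0.69} [ 0.5249 -0.1632  0.0245]
[ 258  188   40   56 2000] [[258.0, 188.0], [297.0, 188.0], [297.0, 243.0], [258.0, 243.0]]
[[ 0.4334 -0.1753  0.0245]
 [ 0.4645 -0.1669  0.0245]
 [ 0.4779 -0.2135  0.0245]
 [ 0.4453 -0.2223  0.0245]]
[220 283  43  41 901] [[219.5, 304.70001220703125], [234.0, 283.0], [264.70001220703125, 303.5], [250.1999969482422, 325.20001220703125]]
[[ 0.4262 -0.29    0.0245]
 [ 0.434  -0.2651  0.0245]
 [ 0.4658 -0.2779  0.0245]
 [ 0.4585 -0.3036  0.0245]]
```

View pics/w1.png

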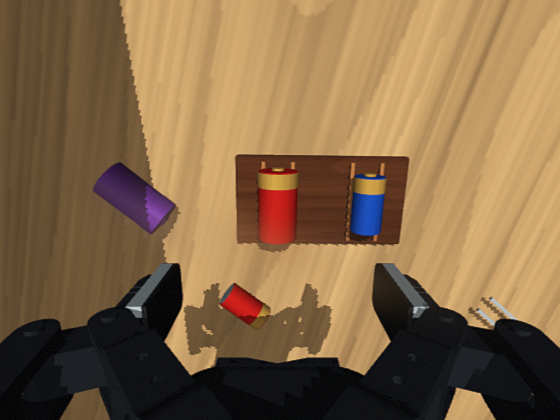

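The red cell in its slot is at (278,205), button up along tool +x, aligned with the tool and centred between the pads. The blue cell is at (368,205), the purple one at (135,198), and the small red one at (245,305). Next I descend and grip.

```bash
python3 -m handwheel '[[[1.5,0.5,26],[0,0,0],60],[[0,0,26],[0,0,0],60],[[0,0,26],[0,0,0],60],[[0,0,26],[0,0,0],58],[[0,0,16],[0,0,0],56],[[0,0,11],[0,0,0],56],[[0,0,0],[0,0,0],56]]' 60
python3 -m handwheel '[[[0,0,0],[0,0,0],30],[[0,0,0],[0,0,0],25],[[0,0,0],[0,0,0],25],[[0,0,0],[0,0,0],25],[[0,0,0],[0,0,0],25],[[0,0,0],[0,0,0],25]]' 60
python3 - <<'E'
from h import *
snap('wrist','w2.png')
E
```

```text
time_s: 3.42
tool_pos: [0.4515, -0.1843, 0.0276]
ee_rot: [-3.139, -0.002, 1.828]
ft_force: [-0.0, 0.5, -0.7]
finger_gap: 0.654
time_s: 3.92
tool_pos: [0.4528, -0.1852, 0.0305]
ee_rot: [3.141, 0.001, 1.83]
ft_force: [-3.5, 0.6, 8.0]
finger_gap: 0.363
```

View pics/w2.png

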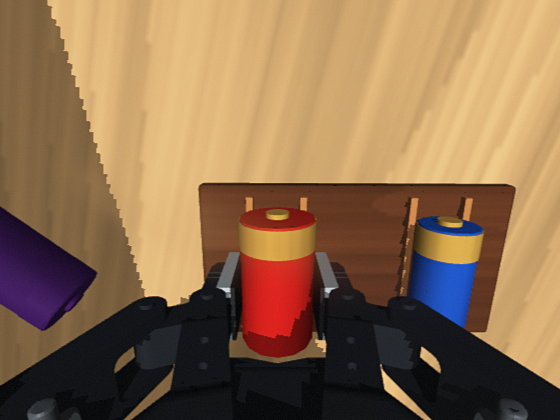

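The cell at (278,280) is between the pads. An 8 N upward force suggests the fingertips touch the rest, so I'll regrip about 4 mm higher and then lift.

```bash
python3 -m handwheel '[[[0,0,0],[0,0,0],45],[[0,0,0],[0,0,0],45],[[0,0,-4.5],[0,0,0],45],[[0,0,0],[0,0,0],25],[[0,0,0],[0,0,0],25],[[0,0,0],[0,0,0],25],[[0,0,0],[0,0,0],25],[[0,0,0],[0,0,0],25]]' 60
python3 -m handwheel '[[[0,0,-5],[0,0,0],25],[[0,0,-20],[0,0,0],25],[[0,0,-30],[0,0,0],25],[[0,0,-30],[0,0,0],25],[[0,0,-20],[0,0,0],25],[[0,0,0],[0,0,0],25],[[0,0,0],[0,0,0],25]]'
python3 - <<'E'
from h import *
np.set_printoptions(precision=4,suppress=True)
s=arm.get_state(); print(s['tool_pos'],np.degrees(s['ee_rot']))
m=arm.camera_model('wrist'); a=snap('wrist','w3.png')
z=s['tool_pos'][2]-.009
for q in ['cell','cell_button']:
    for t in arm.tip_of('wrist',q): print(q,t,ray(m,*t['point'],z), s['tool_pos'])
E
```

```text
time_s: 4.63
tool_pos: [0.4528, -0.1851, 0.0349]
ee_rot: [3.141, 0.001, 1.831]
ft_force: [-4.3, 1.9, 17.8]
finger_gap: 0.364
time_s: 5.22
tool_pos: [0.4529, -0.1851, 0.1397]
ee_rot: [3.14, 0.001, 1.831]
ft_force: [-0.1, 0.6, -1.7]
finger_gap: 0.359
[ 0.4529 -0.1851  0.1397] [179.9223   0.0815 104.8831]
cell {'point': [275.2, 277.6], 'score': 0.83} [ 0.4533 -0.1847  0.1307] [ 0.4529 -0.1851  0.1397]
cell {'point': [320.1, 243.7], 'score': 0.66} [ 0.4437 -0.2117  0.1307] [ 0.4529 -0.1851  0.1397]
cell {'point': [207.0, 125.7], 'score': 0.6} [ 0.3816 -0.1702  0.1307] [ 0.4529 -0.1851  0.1397]
cell_button {'point': [211.5, 274.3], 'score': 0.75} [ 0.4441 -0.1557  0.1307] [ 0.4529 -0.1851  0.1397]
cell_button {'point': [231.2, 153.2], 'score': 0.57} [ 0.3948 -0.1781  0.1307] [ 0.4529 -0.1851  0.1397]
```

View pics/w3.png

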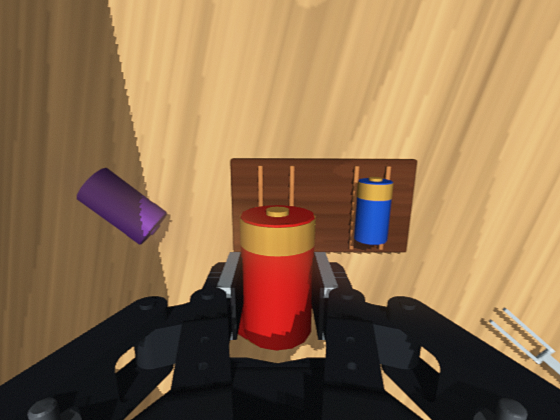

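The cell is held level and centred, with its button at (277,212), and the blue cell is undisturbed in its slot. Next I go to a viewing pose behind the carrier.

```bash
python3 -m handwheel '[[[15,11,-3],[0,0,0],25],[[31,24,-3],[0,0,0],25],[[31,24,-3],[0,0,0],25],[[31,24,-3],[0,0,0],25],[[31,24,-3],[0,0,0],25],[[31,24,-3],[0,0,0],25],[[30,23,-2],[0,0,3],25],[[15,11,0],[0,0,5],25],[[0,0,0],[0,0,5],25],[[0,0,0],[0,0,5],25]]'
python3 -m handwheel '[[[0,0,0],[0,0,4.3],25],[[0,0,0],[0,0,0],25],[[0,0,0],[0,0,0],25]]'
python3 - <<'E'
from h import *
np.set_printoptions(precision=4,suppress=True)
s=arm.get_state(); print(s['tool_pos'],np.degrees(s['ee_rot']))
m=arm.camera_model('wrist'); a=snap('wrist','w4.png'); print(m)
np.save('w4.npy',m['pose'])
cv2.imwrite('pics/w4c.png',cv2.resize(a[0:300,130:430,::-1],None,fx=2,fy=2,interpolation=cv2.INTER_CUBIC))
print(arm.tip_of('wrist','carrier'),arm.tip_of('wrist','cell_button'))
E
```

```text
time_s: 6.2
tool_pos: [0.5574, 0.0664, 0.1574]
ee_rot: [-3.139, 0.0, 1.514]
ft_force: [-0.2, -0.2, -1.0]
finger_gap: 0.361
time_s: 6.45
tool_pos: [0.5572, 0.0649, 0.158]
ee_rot: [-3.14, 0.0, 1.444]
ft_force: [0.1, 0.2, -2.0]
finger_gap: 0.357
[0.5572 0.0649 0.158 ] [-179.9076    0.0073   82.7237]
{'fx': 322.4479282542432, 'fy': 322.4479282542432, 'cx': 277.0218867599955, 'cy': 212.53415337071206, 'pose': array([[ 0.9919, -0.1218, -0.0348,  0.5662],
       [-0.1267, -0.9552, -0.2676,  0.1325],
       [-0.0007,  0.2699, -0.9629,  0.2839],
       [ 0.    ,  0.    ,  0.    ,  1.    ]])}
[{'point': [111.0, 276.8], 'score': 0.73}] [{'point': [209.8, 273.8], 'score': 0.79}]
```

View pics/w4c.png

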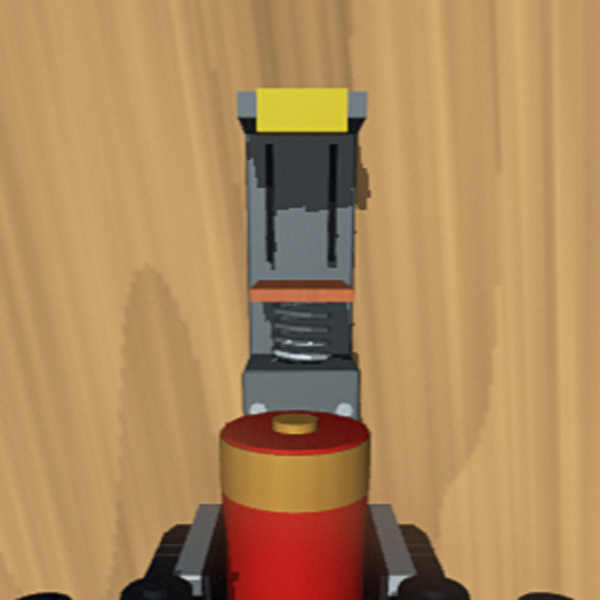

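The carrier is straight ahead. In full px (col,row), the lip near edge is at row 66 (cols 258–304), the plate's top front edge at row 144.5 (cols 255–307), and the block's front top edge at row 185 (cols 252–309).

```bash
python3 - <<'E'
from h import *
np.set_printoptions(precision=4,suppress=True)
m=arm.camera_model('wrist'); m['pose']=np.load('w4.npy')
f=lambda c,r,z: ray(m,r/2,130+c/2,z)
pts={'lipN':(f(256,131,.049)+f(348.5,131,.049))/2,'lipF':(f(256.5,88,.049)+f(348,88,.049))/2,'plate':(f(249,289,.070)+f(354.5,289,.070))/2,'blk':(f(244,370,.05)+f(359.5,370,.05))/2,'wallFar':(f(237,92,.049)+f(367,92,.049))/2}
print('lipw',np.linalg.norm(f(256,131,.049)-f(348.5,131,.049)),'platew',np.linalg.norm(f(249,289,.070)-f(354.5,289,.070)),'blkw',np.linalg.norm(f(244,370,.05)-f(359.5,370,.05)))
for k,v in pts.items(): print(k,v)
L=pts['lipN']; B=pts['blk']; d=(L-B)[:2]; print('len',np.linalg.norm(d),'expect .081'); 
P=np.array([v[:2] for v in pts.values()]); c=P.mean(0); u=np.linalg.svd(P-c)[2][0]; u*=np.sign(u[1])
yaw=np.degrees(np.arctan2(u[1],u[0])); n=np.array([u[1],-u[0]])
print('yaw',yaw,'along',(P-c)@u,'lat',(P-c)@n)
o=np.mean([L[:2]-.025*u,B[:2]+.056*u,pts['plate'][:2]+.0255*u],0); print('origins',L[:2]-.025*u,B[:2]+.056*u,pts['plate'][:2]+.0255*u,'mean',o)
s=arm.get_state(); d=o-s['tool_pos'][:2]; print('tcp in carrier x,y(+n right)',-d@u,-d@n,'yaw err',yaw-np.degrees(s['ee_rot'][2]))
# cell lateral from current image: edges at band
z=s['tool_pos'][2]-.0104
for r in (465,510): a=f(220,r,z+.003);b=f(369,r,z+.003); q=(a+b)/2; t=q[:2]-s['tool_pos'][:2]; print('cell mid rel tcp',t@u,t@n,np.linalg.norm(a-b))
b=f(294.5,423,z)[:2]-s['tool_pos'][:2]; print('button rel tcp',b@u,b@n)
E
```

```text
lipw 0.031020053449761987 platew 0.03430491479490685 blkw 0.04248078212430837
lipN [0.5734 0.1684 0.049 ]
lipF [0.575  0.1814 0.049 ]
plate [0.5668 0.1183 0.07  ]
blk [0.5632 0.088  0.05  ]
wallFar [0.5748 0.1802 0.049 ]
len 0.08110250910812068 expect .081
yaw 82.75271095130432 along [ 0.0214  0.0344 -0.0292 -0.0598  0.0332] lat [ 0.0001  0.     -0.0002  0.0001 -0.    ]
origins [0.5703 0.1436] [0.5703 0.1435] [0.57   0.1436] mean [0.5702 0.1436]
tcp in carrier x,y(+n right) -0.07974970800764249 -0.0026711901623826177 yaw err 0.06548658691315268
cell mid rel tcp 0.022016511292957005 0.00011730807609760837 0.03239864137616994
cell mid rel tcp 0.011465128912150567 0.00011366359871941932 0.03305657295941708
button rel tcp 0.030661953572879055 0.00012158790433885966
```

```bash
python3 -m handwheel '[[[20,0.6,0],[0,0,0],25],[[30,1,0],[0,0,0],25],[[25,1,0],[0,0,0],25],[[11,0,10],[0,0,0],25],[[0,0,25],[0,0,0],25],[[0,0,25],[0,0,0],25],[[0,0,13],[0,0,0],25],[[0,0,5],[0,0,0],25],[[0,0,0],[0,0,0],25],[[0,0,0],[0,0,0],25]]'
python3 - <<'E'
from h import *
np.set_printoptions(precision=4,suppress=True)
s=arm.get_state(); print(s['tool_pos'],np.degrees(s['ee_rot']),s['ft_force'])
y=np.radians(82.75); u=np.array([np.cos(y),np.sin(y)]); n=np.array([u[1],-u[0]]); d=s['tool_pos'][:2]-[.5702,.1436]; print('tcp in carrier',d@u,d@n)
m=arm.camera_model('wrist'); a=snap('wrist','w5.png')
cv2.imwrite('pics/w5c.png',cv2.resize(a[120:400,130:430,::-1],None,fx=2,fy=2,interpolation=cv2.INTER_CUBIC))
E
```

```text
time_s: 7.43
tool_pos: [0.5715, 0.1496, 0.0813]
ee_rot: [3.141, -0.0, 1.442]
ft_force: [0.2, -0.9, -0.6]
finger_gap: 0.365
[0.5715 0.1496 0.0813] [179.9857  -0.0008  82.5958] [ 0.1714 -0.9269 -0.5527]
tcp in carrier 0.006135193867052841 0.000510294737264415
```

View pics/w5c.png

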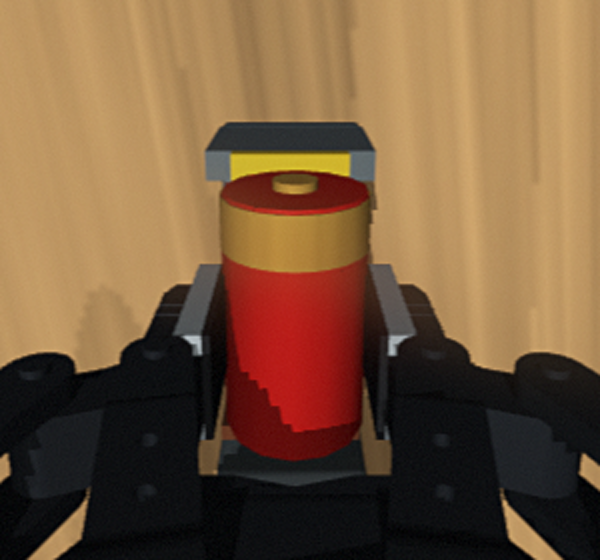

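The cell sits above the lip. The lip is centred at crop col 290.5 and the cell at 294.5, so the cell is about 0.7 mm to the right. I'll correct that, lower 2.5 mm, and push the plate back.

```bash
python3 -m handwheel '[[[0,-0.7,2.5],[0,0,0],25],[[-3,0,0],[0,0,0],25],[[-3,0,0],[0,0,0],25],[[-3,0,0],[0,0,0],25],[[-3,0,0],[0,0,0],25],[[-3,0,0],[0,0,0],25],[[-3,0,0],[0,0,0],25],[[0,0,0],[0,0,0],25],[[0,0,0],[0,0,0],25]]'
python3 - <<'E'
from h import *
np.set_printoptions(precision=4,suppress=True)
s=arm.get_state(); print(s['tool_pos'],np.degrees(s['ee_rot']),s['ft_force'])
y=np.radians(82.75); u=np.array([np.cos(y),np.sin(y)]); n=np.array([u[1],-u[0]]); d=s['tool_pos'][:2]-[.5702,.1436]; print('tcp in carrier',d@u,d@n,'force along',s['ft_force'][:2]@u)
m=arm.camera_model('wrist'); a=snap('wrist','w6.png')
cv2.imwrite('pics/w6c.png',cv2.resize(a[120:400,130:430,::-1],None,fx=2,fy=2,interpolation=cv2.INTER_CUBIC))
E
```

```text
time_s: 8.23
tool_pos: [0.5685, 0.1322, 0.0787]
ee_rot: [3.141, -0.001, 1.441]
ft_force: [1.2, 5.7, 1.9]
finger_gap: 0.359
[0.5685 0.1322 0.0787] [179.9697  -0.0598  82.5825] [1.2447 5.7251 1.8791]
tcp in carrier -0.011560256406378847 -0.00023628568361214617 force along 5.83639708317596
```

View pics/w6c.png

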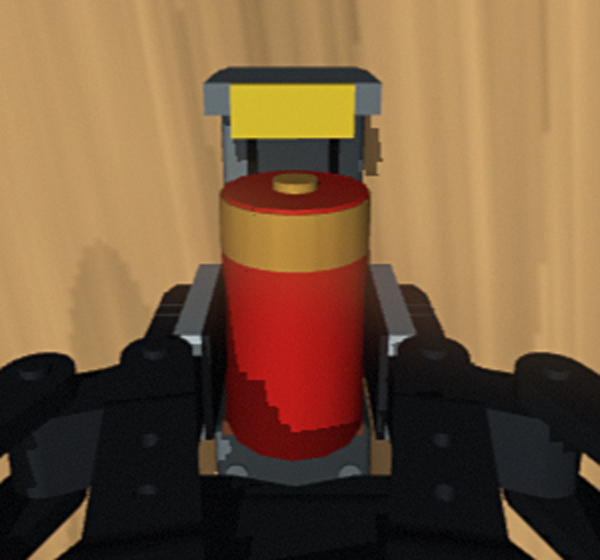

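The plate is pushed back (5.8 N), the cell has not slipped, and the button is about 6 mm clear of the lip, whose near edge is at crop row 138. Next I lower the cell.

```bash
python3 -m handwheel '[[[0,-0.4,5],[0,0,0],25],[[0,0,6],[0,0,0],25],[[0,0,6],[0,0,0],25],[[0,0,6],[0,0,0],25],[[0,0,6],[0,0,0],25],[[0,0,5],[0,0,0],25],[[0,0,4],[0,0,0],25],[[0,0,2],[0,0,0],25],[[0,0,0],[0,0,0],25],[[0,0,0],[0,0,0],25]]'
python3 - <<'E'
from h import *
np.set_printoptions(precision=4,suppress=True)
s=arm.get_state(); print(s['tool_pos'],np.degrees(s['ee_rot']),s['ft_force'])
y=np.radians(82.75); u=np.array([np.cos(y),np.sin(y)]); n=np.array([u[1],-u[0]]); d=s['tool_pos'][:2]-[.5702,.1436]; print('tcp in carrier',d@u,d@n,'force along',s['ft_force'][:2]@u)
m=arm.camera_model('wrist'); a=snap('wrist','w7.png')
cv2.imwrite('pics/w7c.png',cv2.resize(a[120:400,130:430,::-1],None,fx=2,fy=2,interpolation=cv2.INTER_CUBIC))
E
```

```text
time_s: 9.12
tool_pos: [0.5679, 0.1324, 0.0383]
ee_rot: [-3.141, -0.001, 1.442]
ft_force: [1.4, 6.0, -5.0]
finger_gap: 0.359
[0.5679 0.1324 0.0383] [-179.9855   -0.0522   82.5977] [ 1.446   5.9917 -5.0367]
tcp in carrier -0.01140346329640147 -0.000905424264436549 force along 6.1262929184533785
```

View pics/w7c.png

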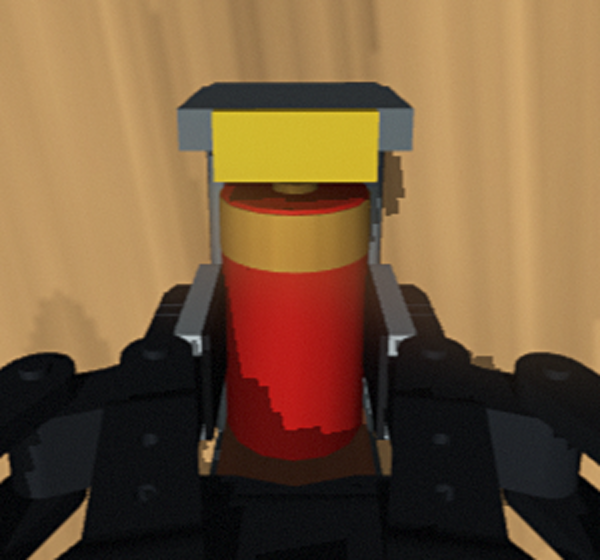

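The cell is in the bay below lip level, centred (lip 296, cell 295), with the lip edge just covering the button. I'll lower the last bit, ride forward with the spring, and check the force.

```bash
python3 -m handwheel '[[[0,0,1.2],[0,0,0],25],[[2,0,0],[0,0,0],25],[[2,0,0],[0,0,0],25],[[2,0,0],[0,0,0],25],[[2,0,0],[0,0,0],25],[[0,0,0],[0,0,0],25],[[0,0,0],[0,0,0],25]]'
python3 - <<'E'
from h import *
np.set_printoptions(precision=4,suppress=True)
s=arm.get_state(); print(s['tool_pos'],s['ft_force'])
y=np.radians(82.75); u=np.array([np.cos(y),np.sin(y)]); n=np.array([u[1],-u[0]]); d=s['tool_pos'][:2]-[.5702,.1436]; print('tcp in carrier',d@u,d@n,'force along',s['ft_force'][:2]@u)
E
```

```text
time_s: 9.75
tool_pos: [0.569, 0.1401, 0.0373]
ee_rot: [3.141, -0.0, 1.442]
ft_force: [1.9, 3.1, 0.4]
finger_gap: 0.36
[0.569  0.1401 0.0373] [1.8538 3.1366 0.415 ]
tcp in carrier -0.0035989019388181108 -0.000778167256316747 force along 3.345427493200731
```

```bash
python3 -m handwheel '[[[0,0,0],[0,0,0],40],[[0,0,0],[0,0,0],50],[[0,0,0],[0,0,0],60],[[0,0,0],[0,0,0],60],[[0,0,0],[0,0,0],60],[[0,0,-5],[0,0,0],60],[[0,0,-20],[0,0,0],60],[[0,0,-30],[0,0,0],60],[[0,0,-30],[0,0,0],60],[[-20,0,-20],[0,0,0],60]]'
python3 -m handwheel '[[[-30,0,0],[0,0,0],60],[[-30,0,0],[0,0,0],60],[[0,0,0],[0,0,0],60],[[0,0,0],[0,0,0],60]]'
python3 - <<'E'
from h import *
np.set_printoptions(precision=4,suppress=True)
s=arm.get_state(); print(s['tool_pos'],s['ft_force'])
m=arm.camera_model('wrist'); a=snap('wrist','w8.png'); np.save('w8.npy',m['pose'])
cv2.imwrite('pics/w8c.png',cv2.resize(a[0:300,130:430,::-1],None,fx=2,fy=2,interpolation=cv2.INTER_CUBIC))
y=np.radians(82.75); u=np.array([np.cos(y),np.sin(y)]); n=np.array([u[1],-u[0]])
for q in ['cell','cell_button']:
    for t in arm.tip_of('wrist',q): p=ray(m,*t['point'],.0265)[:2]-[.5702,.1436]; print(q,t,p@u,p@n)
arm.read_camera('top'); mt=arm.camera_model('top')
for t in arm.tip_of('top','thin_cell'): print('thin',t,ray(mt,*t['point'],.021))
E
```

```text
time_s: 10.58
tool_pos: [0.567, 0.122, 0.1452]
ee_rot: [3.139, -0.001, 1.444]
ft_force: [-0.9, 0.9, 0.2]
finger_gap: 0.702
time_s: 10.92
tool_pos: [0.5586, 0.0596, 0.1428]
ee_rot: [3.141, 0.0, 1.439]
ft_force: [0.3, 0.5, -0.0]
finger_gap: 0.702
[0.5586 0.0596 0.1428] [ 0.3286  0.5068 -0.0416]
cell {'point': [96.7, 275.3], 'score': 0.72} 0.0007833815265239969 -0.001347560686684954
cell_button {'point': [51.5, 272.5], 'score': 0.8} 0.029966698914799993 -0.0030727448964065467
thin {'point': [170.3, 359.1], 'score': 0.8} [ 0.5293 -0.1694  0.021 ]
```

View pics/w8c.png

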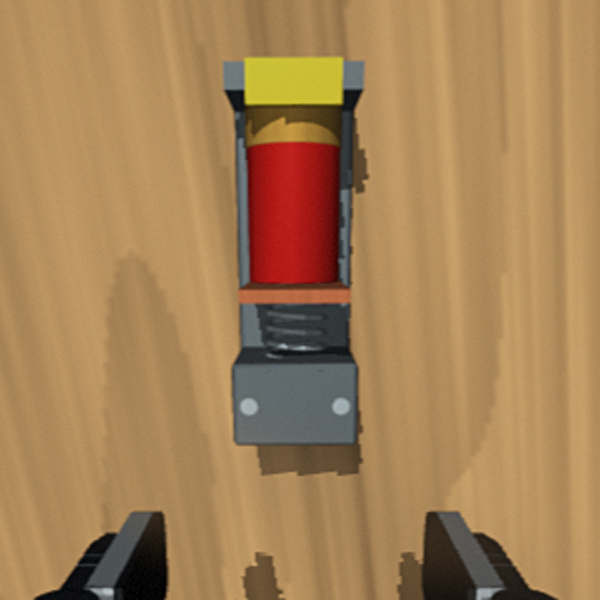

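The cell lies in the bay under the lip at crop (294,215), centred, with the plate touching its flat end at row 286. One numeric check of the plate and cell ends, then I hand in.

```bash
python3 - <<'E'
from h import *
np.set_printoptions(precision=4,suppress=True)
m=arm.camera_model('wrist'); m['pose']=np.load('w8.npy')
y=np.radians(82.75); u=np.array([np.cos(y),np.sin(y)]); n=np.array([u[1],-u[0]])
def g(c,r,z): p=ray(m,r/2,130+c/2,z)[:2]-[.5702,.1436]; return p@u,p@n
print('plate face',g(295,290.5,.07),'lip edge',g(294,104,.049))
print('cell flat end top',g(294,284,.040),'cell edges near band',g(245.5,150,.0265),g(340,150,.0265),'near flat',g(250,270,.0265),g(339,270,.0265))
print(arm.get_state()['ft_force']); arm.finish_job()
E
```

```text
plate face (np.float64(-0.03003615598317106), np.float64(-5.395180866667705e-05)) lip edge (np.float64(0.02534024741268793), np.float64(-4.690217194481167e-05))
cell flat end top (np.float64(-0.029847036445213155), np.float64(-0.00031659720793724593)) cell edges near band (np.float64(0.01512190486018882), np.float64(-0.016960132779573426)) (np.float64(0.0149605871098186), np.float64(0.015951525394724695)) near flat (np.float64(-0.025540977242147503), np.float64(-0.016348552681109352)) (np.float64(-0.025707702642431093), np.float64(0.01616135283368402))
[ 0.3823 -0.9676 -0.0142]
the job is handed in; nothing more can be done
```

I loaded the thick red cell into the carrier and handed the job in at about 11 s of the 43 s allowed. I gripped it in the rest, regripping once about 4 mm higher. I then pushed the spring plate back about 15 mm at 6 N, lowered the cell, eased it forward 8 mm and let the spring seat it.

**Cell position:** My last picture puts the plate face at x = -30.0 mm, which matches the 4.5 mm push expected when seated. The cell's flat end is at -29.8 mm, so the button tip is at about 30 mm. The cell is within about 0.5 mm of the centre line and within about 1° of its direction. I did not measure its height directly, but its lowered height and the view under the lip fit the carrier floor.

**Gripper:** It is well clear of everything, with contact force near zero.

**Checks that disagreed:**
- The network put the button tip 3 mm and the cell 1.3 mm to one side, while the edge measurements gave about 0.5 mm or less. I trusted the edges.
- The last top view put the thin blue cell about 5 mm from its first reading. I took that as detector noise, because the wrist picture after the lift showed it lying in its slot and nothing went near it afterwards.

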